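# Click a wooden blank home in the push-push nest of a print bench

## Robot

A 6-joint arm with a two-finger parallel gripper is mounted at the origin on the work surface. World frame = base frame: x ahead of the robot, y to its left, z up, the work surface at z = 0. Lengths are in mm, angles in rad, forces in N, time in s.
With the tool pointing down it reaches from about 400 to 825 mm from the base axis. Payload 7 kg.
Tool frame: the origin (TCP) lies midway between the tips of the shut fingers; the grasp point (between the pads) lies 19 mm behind it; z points along the fingers, y is the line along which they close (so a half turn about z gives the same grasp; the last joint's range is limited). The gripper opens to 85 mm and grips with 20 to 120 N. Pads are 22 mm wide; open, the fingers measure 114 mm over their backs; the gripper's body (76 mm by 85 mm) begins 54 mm behind the grasp point. The pads swing forward as they close: fully open they stand 13 mm farther back than shut.
Start: joints at [1.406, 0.359, 0.012, 0, -1.224, -0.288], TCP at [295.307, 606.95, 231.302] pointing down, gripper open.
Joint ranges: [-3.07, 3.07], [-1.43, 2.12], [-1.02, 1.25], [-3.03, 1.67], [-3.05, -0], [-3.03, 3.03]. Speed limits (rad/s): [2.39, 2.39, 3.01, 3.14, 3.14, 3.14].

## Interface

Orientations are given as a unit quaternion [x, y, z, w].
In Python, from bench import arm gives the robot as it stands.
- The arm moves only by the shell command python3 -m crank 'ROWS' [OPENING]. ROWS is JSON, a list of rows, each a list of 6 numbers: the shift along the tool's x, y, z in m, then the turn, a rotation vector about the tool's x, y, z in degrees. A call has exactly 10 rows; each row is the pose to reach, as a shift and turn from the pose commanded when the call began, along the tool's axes at that moment; what a row does not reach only later rows make up. A row lasts 1/12 s, in which the tool goes at most 41.7 mm and 7.16 degrees, less where a joint would pass 70% of its speed; a pose out of reach is approached as far as the arm can. A call with a gripper value outside its range is refused whole. OPENING is the gripper's target within -1 to 1 (fully open at 1, half-way at 0, shut at -1), set as the call begins (- or left out, the last holds). The fingers move at their own pace and stop on an object; the grip force is fixed at half the most. Time passes only in rows, so rows that repeat a pose let the fingers close, or fill a call up. It gives the time, the measured TCP pose, the force, the opening and the grip force at its end, in the units of the state.
- arm.read_state(): the state, without advancing time (a new reading comes with each control period).
- arm.grab_frame(name): name is "scene" or "top"; returns a dict with "frame" (384x512x3 uint8, red, green, blue), "camera_matrix" (3x3 intrinsics, pixels), "dist_coeffs" ([k1, k2, p1, p2, k3] as OpenCV has them; the pictures are not rectified), "R" (3x3) and "t" (3): a world point X has camera coordinates R X + t. Camera axes: x right, y down, z forward; pixel columns grow to the right and rows downward; lengths in mm; the calibration is good to about 2 mm. A picture is of the moment at which its call begins. There is no depth.
- arm.sign_off(): hands the job in; it is judged then, once.
The state is a dict: "time": time; "joint_positions": joint angles; "qd": joint speeds; "joint_torque": joint torques, N m; "tcp_pos": TCP position; "eef_rot": TCP orientation; "wrist_force": force on the tool from outside, world axes, zero at the start; "torque": the same for the moment, N m; "opening": opening from 0.0 (shut) to 1.0 (fully open); "grip_force": force on a finger pad.
Only numpy, scipy, OpenCV 4.12 (cv2) and the standard library are available. Lean on these libraries where they do the work, as an engineer would, in place of code of your own. Each camera call takes 0.05 s, during which the arm holds its last target. There are 200 camera calls.

## Task

Load the large rectangular wooden blank into the spring nest so that it is ready for printing. The nest's pusher works push-push and may be up or latched down: feel which, click it up if it is down, set the blank on the raised pusher in the pocket and let go of it, then press it down until it clicks and stays home, flush with the rim. Press gently, feeling for the stop, and leave the small block, the jar and the squeegee where they are.

Things in the scene. Friction and masses are not known exactly. Their poses are not given: they have to be found in the camera images.
- nest_rim (a point): Spring nest: bare aluminium block 111 (x) by 81 (y) by 44 mm tall, fixed to the bench, with an open-topped pocket 83 (x) by 53 mm (y), walls 14 mm thick. Point: centre of the pocket's mouth at rim height, z up. In it a steel pusher plate, 66 by 42 mm, slides up and down on a push-push latch. Its state is not measured. Over 30 N on the nest, by the robot or through the blank, is too hard.
- pusher_low (a point): Fixed point on the pocket's axis, 22 mm below the rim: where the pusher's top is when latched down. When up, its top is 13 mm higher (9 mm below the rim); a firm stop lies 5 mm lower. Pressed over 4 mm below this point, from either state, and let go, it changes state: up latches down, latched springs up. A shorter press changes nothing. It resists with 4 N (up) to 8.5 N (stop).
- blank_center (a point): Wooden blank: loose solid pale block 80 (x) by 50 (y) by 22 mm tall, 40 to 85 g. Point: its centre, 11 mm above its underside, z up. Fits the pocket either way round with 1.5 mm clear on each side. On the raised pusher its top stands 13 mm above the rim, latched home it is flush; to click, press it just over 4 mm below the rim; the stop is 5 mm below.
- small_block_center (a point): Bystander: a loose wooden cube of 45 mm; its centre.
- ink_jar: Bystander: a closed round grey ink jar with white cap, 68 mm across, 85 mm tall; origin at the centre of its underside.
- squeegee: Bystander: a squeegee lying flat, wooden grip 35 by 200 mm (along its y), 28 mm tall, with a rubber blade along its +x side that ends 46 mm from the origin; origin under the middle of the grip.
Not all that is in view belongs to the job. What is meant by the part that bears nest_rim is not purple, and is the larger of those in its own colour.

How it is judged (in metres and radians):
On the way:
1. the blank rests in the pocket on the raised pusher, let go (horizontal distance between blank_center and nest_rim below 0.005 m and z of blank_center in the frame of nest_rim between -0.002 and 0.0055 m and angle between blank_center's own z axis and vertical below 0.1 rad and contact force between blank and the arm below 0.3 N and contact force between blank and the fingers below 0.3 N), for 0.2 s.
At the end, for the whole second after the job is handed in: The blank lies latched in the pocket, released and at rest: within 5 mm of the pocket's centre, its top flush with the rim to within 2.5 mm, level to within 0.06 rad (horizontal distance between blank_center and nest_rim below 0.005 m and z of blank_center in the frame of nest_rim between -0.0135 and -0.0085 m and angle between blank_center's own z axis and vertical below 0.06 rad and linear speed of blank below 0.01 m/s and contact force between blank and the arm below 0.3 N and contact force between blank and the fingers below 0.3 N); the robot touches nothing.
It fails at once if the nest is pressed with more than 30 N by the robot or through the blank (contact force between any of the arm, the fingers, blank and nest above 30 N).
It fails at once if the small block, the jar or the squeegee is moved by more than 20 mm (distance of any of small_block_center, ink_jar, squeegee from where it was at the start of the episode above 0.02 m).
It also fails if it takes over 72 s, if anything falls off the work surface, if the arm or the gripper's body presses on something with over 40 N, if the wrist force passes 120 N, or if a joint passes its speed limit or range.

## Working session

There is one attempt and no reset: what is moved stays moved. The work goes in short steps, Python scripts to look and compute and a shell command to move; the robot and the scene stay as the last step left them, time stands still between calls to the robot, and variables do not carry over. Pictures are saved under pics/ and viewed, at most 10 in all, crops included, and the job is handed in when it is done.

```bash
mkdir -p pics; ls
python3 - <<'E'
from bench import arm
import cv2,json,numpy as np
for n in("scene","top"):
    d=arm.grab_frame(n); cv2.imwrite(f"pics/{n}0.png",d["frame"][:,:,::-1])
    np.savez(f"{n}0.npz",**d)
    print(n,np.round(d["camera_matrix"],1).tolist(),d["dist_coeffs"],np.round(d["R"],3).tolist(),d["t"])
s=arm.read_state();print(s)
E
```

```text
pics
scene [[360.2, 0.0, 257.5], [0.0, 360.2, 194.8], [0.0, 0.0, 1.0]] [0.0207296 0.        0.        0.        0.       ] [[0.701, 0.713, -0.007], [0.624, -0.618, -0.478], [-0.345, 0.331, -0.879]] [-393.11224988 -364.13928882 1300.44451194]
top [[450.8, 0.0, 260.5], [0.0, 450.8, 196.3], [0.0, 0.0, 1.0]] [-0.11015114  0.          0.          0.          0.        ] [[-0.004, -1.0, -0.005], [-0.981, 0.005, -0.192], [0.192, 0.004, -0.981]] [  -9.04685981  579.36409478 1378.98046458]
{'time': 0.1, 'joint_positions': array([ 1.40612334e+00,  3.59318790e-01,  1.11482265e-02, -3.12859342e-04,
       -1.22405379e+00, -2.88115179e-01]), 'qd': array([-0.00041483, -0.00096524,  0.00319421,  0.00326536,  0.00065261,
       -0.00044948]), 'joint_torque': array([-2.62667978e-03, -5.84763086e+01,  2.94108832e+01,  6.95451513e+00,
       -3.15886078e-03,  7.68849731e-06]), 'tcp_pos': array([295.12252406, 606.601045  , 230.45330606]), 'eef_rot': array([ 9.74469914e-01, -2.24516936e-01, -1.02760044e-04,  7.21724403e-04]), 'wrist_force': array([-0.84339895, -0.53685993,  1.03985892]), 'torque': array([-0.04133766, -0.00156315,  0.01065109]), 'grip_force': 0.0, 'opening': 1.0023737911428394}
```

View pics/scene0.png

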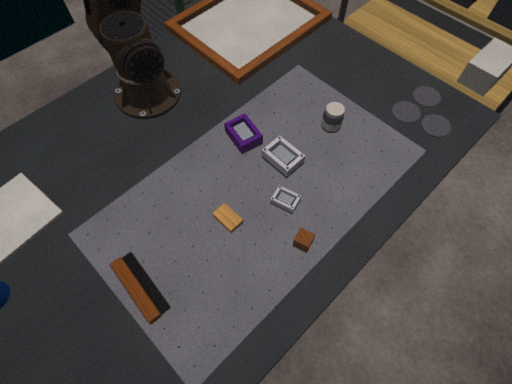

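View pics/top0.png

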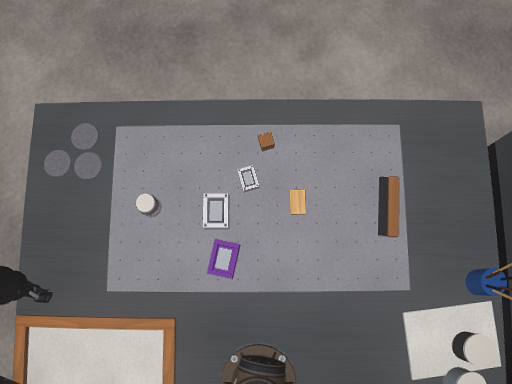

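The nest is the larger silver frame, at top view (216,211) and scene view (284,156). The blank is the pale block at top (298,202) and scene (228,217). The other objects are the small block at top (266,141), the jar at (147,204), the squeegee at (389,206), and the purple and small silver decoys.

```bash
cat > h.py <<'E'
import cv2,numpy as np
from bench import arm
def ray(d,px,z):
    p=cv2.undistortPoints(np.float64(px).reshape(-1,1,2),d["camera_matrix"],d["dist_coeffs"]).reshape(-1,2)
    v=np.c_[p,np.ones(len(p))]@d["R"]; c=-d["R"].T@d["t"]
    return c+v*((z-c[2])/v[:,2])[:,None]
def blob(d,mask,near):
    cs,_=cv2.findContours(mask.astype(np.uint8),cv2.RETR_EXTERNAL,cv2.CHAIN_APPROX_NONE)
    cs=[c for c in cs if cv2.contourArea(c)>15]
    return min(cs,key=lambda c:np.hypot(*(c.reshape(-1,2).mean(0)-near)))
def rect(d,c,z):
    P=ray(d,c.reshape(-1,2),z)[:,:2]
    return cv2.minAreaRect(P.astype(np.float32))
E
python3 - <<'E'
from h import *
for n,nb,nn in(("top",(298,202),(216,211)),("scene",(228,217),(284,156))):
    d=dict(np.load(n+"0.npz")); f=d["frame"]; hsv=cv2.cvtColor(f,cv2.COLOR_RGB2HSV)
    print(n,"hsv",hsv[nb[1],nb[0]],hsv[nn[1],nn[0]])
    b=blob(d,(hsv[...,1]>110)&(hsv[...,2]>120),nb); print(cv2.boundingRect(b),rect(d,b,22))
    m=blob(d,(hsv[...,2]>135)&(hsv[...,1]<60),nn); print(cv2.boundingRect(m),rect(d,m,44))
    x=[cv2.resize(f[c[1]-40:c[1]+40,c[0]-40:c[0]+40],(400,400),interpolation=2) for c in(nb,nn)]
    cv2.imwrite(f"pics/c_{n}.png",np.hstack(x)[:,:,::-1])
a=[cv2.imread(f"pics/c_{n}.png") for n in("top","scene")]
cv2.imwrite("pics/crops.png",cv2.resize(np.vstack(a),(600,600)))
E
```

```text
top hsv [ 17 117 213] [111  14 181]
(290, 190, 16, 24) ((568.3961791992188, -131.3924102783203), (48.695518493652344, 76.12570190429688), 89.7249755859375)
(107, 125, 303, 167) ((553.5224609375, -1.253173828125), (542.1558837890625, 950.5799560546875), 0.036296434700489044)
scene hsv [ 17 146 177] [120   9 141]
(213, 203, 30, 28) ((569.3140869140625, -131.15548706054688), (78.36058044433594, 48.99839401245117), 0.8049752712249756)
(262, 135, 43, 36) ((537.3237915039062, 134.90737915039062), (80.81723022460938, 110.10322570800781), 89.85792541503906)
```

View pics/crops.png

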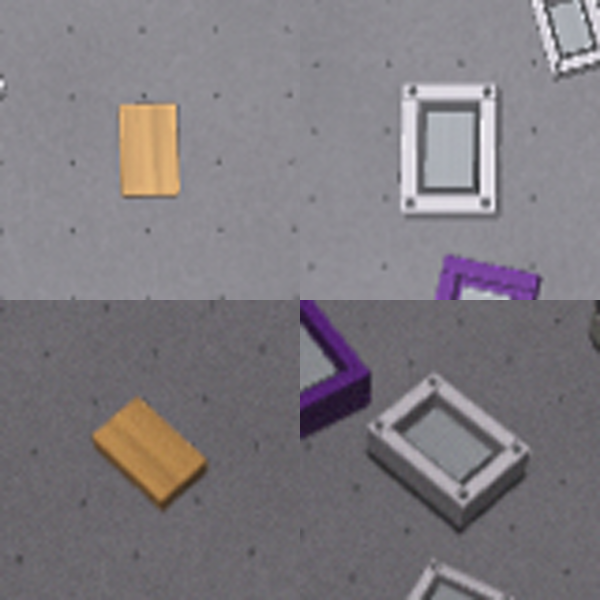

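The blank lies at about (567,-131) and the nest at about (537,135), both square to the world axes within about 1°. I'll refine the nest from the top view and start moving towards it with the fingers shut.

```bash
python3 -m crank '[[0.424,0.318,0.03,0,0,-26],[0.424,0.318,0.03,0,0,-26],[0.424,0.318,0.03,0,0,-26],[0.424,0.318,0.03,0,0,-26],[0.424,0.318,0.03,0,0,-26],[0.424,0.318,0.03,0,0,-26],[0.424,0.318,0.03,0,0,-26],[0.424,0.318,0.03,0,0,-26],[0.424,0.318,0.03,0,0,-26],[0.424,0.318,0.03,0,0,-26]]' -1
python3 - <<'E'
from h import *
d=dict(np.load("top0.npz")); hsv=cv2.cvtColor(d["frame"],cv2.COLOR_RGB2HSV)
m=blob(d,(hsv[...,2]>185)&(hsv[...,1]<40),(216,211)); print(cv2.boundingRect(m),rect(d,m,44))
d=dict(np.load("scene0.npz"));hsv=cv2.cvtColor(d["frame"],cv2.COLOR_RGB2HSV)
E
```

```text
time: 0.93
tcp_pos: [485.6, 234.9, 207.6]
eef_rot: [1.0, 0.001, -0.0, -0.0]
wrist_force: [1.7, 0.1, -0.2]
opening: 0.005
grip_force: 0.0
(203, 193, 25, 34) ((539.2672729492188, 134.361083984375), (106.90792846679688, 77.3388900756836), 0.5847641229629517)
```

```bash
python3 -m crank '[[0.052,0.1,0.0,0,0,0],[0.052,0.1,0.0,0,0,0],[0.052,0.1,0,0,0,0],[0.052,0.1,0.14,0,0,0],[0.052,0.1,0.14,0,0,0],[0.052,0.1,0.14,0,0,0],[0.052,0.1,0.14,0,0,0],[0.052,0.1,0.14,0,0,0],[0.052,0.1,0.14,0,0,0],[0.052,0.1,0.14,0,0,0]]'; python3 -c "
from bench import arm
s=arm.read_state();print(s['tcp_pos'],s['wrist_force'],s['eef_rot'])"
```

```text
time: 1.77
tcp_pos: [538.5, 137.5, 69.2]
eef_rot: [1.0, 0.001, 0.001, -0.0]
wrist_force: [0.0, 0.7, 0.5]
opening: 0.002
grip_force: 0.0
[538.51565523 137.54383955  69.16103827] [0.00237888 0.70591597 0.51756539] [ 9.99999221e-01  7.89087227e-04  9.03819376e-04 -3.45282049e-04]
```

```bash
python3 -m crank '[[0,0.003,0.01,0,0,0],[0,0.003,0.02,0,0,0],[0,0.003,0.027,0,0,0],[0,0.003,0.031,0,0,0],[0,0.003,0.033,0,0,0],[0,0.003,0.035,0,0,0],[0,0.003,0.036,0,0,0],[0,0.003,0.037,0,0,0],[0,0.003,0.037,0,0,0],[0,0.003,0.037,0,0,0]]'; python3 -c "
from bench import arm
s=arm.read_state();print(s['tcp_pos'],s['wrist_force'],s['eef_rot'])"
```

```text
time: 2.6
tcp_pos: [537.2, 133.8, 30.9]
eef_rot: [1.0, 0.0, -0.0, 0.0]
wrist_force: [-3.9, -0.9, 5.3]
opening: -0.003
grip_force: 2.3
[537.24526255 133.80489969  30.86257207] [-3.93502892 -0.91016598  5.28400357] [ 9.99999867e-01  4.78816490e-04 -1.63320431e-04  9.84442443e-05]
```

```bash
S='import time
from bench import arm
s=arm.read_state();print(s["time"],s["tcp_pos"].round(1),s["wrist_force"].round(1))'; echo "$S">st.py
python3 -m crank '[[0,0,-0.003,0,0,0],[0,0,-0.006,0,0,0],[0,0,-0.008,0,0,0],[0,0,-0.008,0,0,0],[0,0,-0.008,0,0,0],[0,0,-0.008,0,0,0],[0,0,-0.008,0,0,0],[0,0,-0.008,0,0,0],[0,0,-0.008,0,0,0],[0,0,-0.008,0,0,0]]'
python3 -m crank '[[0,0,0.003,0,0,0],[0,0,0.006,0,0,0],[0,0,0.009,0,0,0],[0,0,0.010,0,0,0],[0,0,0.011,0,0,0],[0,0,0.011,0,0,0],[0,0,0.011,0,0,0],[0,0,0.011,0,0,0],[0,0,0.011,0,0,0],[0,0,0.011,0,0,0]]'
```

```text
time: 3.43
tcp_pos: [537.4, 133.9, 38.7]
eef_rot: [1.0, 0.001, -0.0, 0.0]
wrist_force: [-0.1, 0.4, 0.5]
opening: 0.0
grip_force: 0.0
time: 4.27
tcp_pos: [537.8, 134.2, 28.0]
eef_rot: [1.0, 0.001, 0.0, -0.0]
wrist_force: [-0.6, -0.4, 4.9]
opening: -0.005
grip_force: 2.6
```

The pusher is up: it resists springily with about 5 N from about z=35. Next I'll lift, open the fingers and go to the blank.

```bash
python3 -m crank '[[0,0,-0.04,0,0,0],[0,0,-0.08,0,0,0],[0.03,0.265,-0.08,0,0,0],[0.03,0.265,-0.08,0,0,0],[0.03,0.265,-0.08,0,0,0],[0.03,0.265,-0.08,0,0,0],[0.03,0.265,-0.08,0,0,0],[0.03,0.265,-0.08,0,0,0],[0.03,0.265,-0.08,0,0,0],[0.03,0.265,-0.08,0,0,0]]' 1
python3 -m crank '[[0,0,0,0,0,0],[0,0,0,0,0,0],[0,0,0,0,0,0],[0,0,0,0,0,0],[0,0,0,0,0,0],[0,0,0,0,0,0],[0,0,0,0,0,0],[0,0,0,0,0,0],[0,0,0,0,0,0],[0,0,0,0,0,0]]'
python3 st.py
```

```text
time: 5.1
tcp_pos: [567.3, -134.6, 106.9]
eef_rot: [1.0, -0.002, -0.001, 0.0]
wrist_force: [0.3, 0.7, -0.6]
opening: 0.997
grip_force: 0.0
time: 5.93
tcp_pos: [567.7, -130.9, 107.8]
eef_rot: [1.0, 0.001, 0.0, -0.0]
wrist_force: [-0.4, -0.6, 0.4]
opening: 0.998
grip_force: 0.0
5.9333 [ 567.7 -130.9  107.8] [-0.4 -0.6  0.4]
```

Down by 101 mm to TCP z≈7, then close.

```bash
python3 -m crank '[[0,0,0.03,0,0,0],[0,0,0.06,0,0,0],[0,0,0.08,0,0,0],[0,0,0.09,0,0,0],[0,0,0.095,0,0,0],[0,0,0.1,0,0,0],[0,0,0.101,0,0,0],[0,0,0.101,0,0,0],[0,0,0.101,0,0,0],[0,0,0.101,0,0,0]]'
python3 -m crank '[[0,0,0,0,0,0],[0,0,0,0,0,0],[0,0,0,0,0,0],[0,0,0,0,0,0],[0,0,0,0,0,0],[0,0,0,0,0,0],[0,0,0,0,0,0],[0,0,0,0,0,0],[0,0,0,0,0,0],[0,0,0,0,0,0]]' -1
python3 -m crank '[[0,0,-0.01,0,0,0],[0,0,-0.03,0,0,0],[0,0,-0.06,0,0,0],[0,0,-0.1,0,0,0],[0,0,-0.1,0,0,0],[0,0,-0.1,0,0,0],[0,0,-0.1,0,0,0],[0,0,-0.1,0,0,0],[0,0,-0.1,0,0,0],[0,0,-0.1,0,0,0]]'
python3 - <<'E'
from h import *
x=[]
for n,c in(("top",(298,202)),("scene",(228,217))):
    d=arm.grab_frame(n);f=d["frame"]; x.append(cv2.resize(f[c[1]-60:c[1]+60,c[0]-60:c[0]+60],(400,400),interpolation=2))
cv2.imwrite("pics/grip.png",np.hstack(x)[:,:,::-1])
E
```

```text
time: 6.77
tcp_pos: [568.4, -131.0, 7.8]
eef_rot: [1.0, 0.001, 0.001, -0.0]
wrist_force: [0.6, 0.7, 0.4]
opening: 1.0
grip_force: 0.0
time: 7.6
tcp_pos: [568.1, -131.0, 7.4]
eef_rot: [1.0, 0.001, 0.0, 0.0]
wrist_force: [-0.2, -0.5, 5.7]
opening: 0.564
grip_force: 62.6
time: 8.43
tcp_pos: [567.1, -131.0, 105.6]
eef_rot: [1.0, 0.0, -0.001, 0.0]
wrist_force: [0.1, 0.4, -1.0]
opening: 0.569
grip_force: 61.9
```

View pics/grip.png

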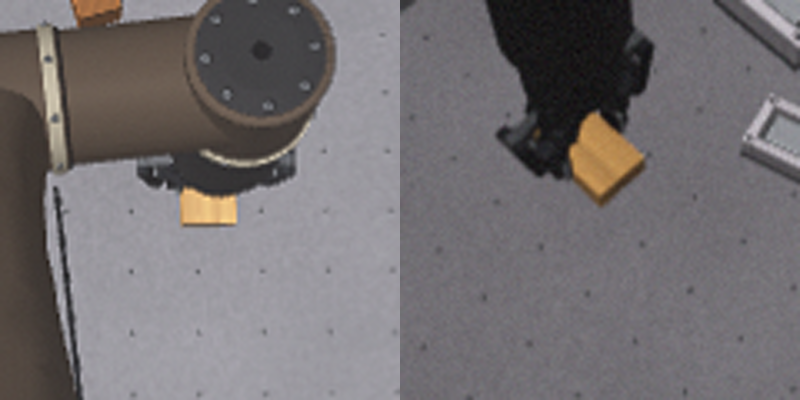

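Held level. Carrying it to hover over the pocket.

```bash
python3 -m crank '[[-0.03,-0.265,0,0,0,0],[-0.03,-0.265,0,0,0,0],[-0.03,-0.265,0,0,0,0],[-0.03,-0.265,0,0,0,0],[-0.03,-0.265,0,0,0,0],[-0.03,-0.265,0,0,0,0],[-0.03,-0.265,0,0,0,0],[-0.03,-0.265,0,0,0,0],[-0.03,-0.265,0,0,0,0],[-0.03,-0.265,0,0,0,0]]'
python3 -m crank '[[0,0,0.02,0,0,0],[0,0,0.04,0,0,0],[0,0,0.047,0,0,0],[0,0,0.047,0,0,0],[0,0,0.047,0,0,0],[0,0,0.047,0,0,0],[0,0,0.047,0,0,0],[0,0,0.047,0,0,0],[0,0,0.047,0,0,0],[0,0,0.047,0,0,0]]'
python3 - <<'E'
from h import *
x=[]
for n,c in(("top",(216,211)),("scene",(284,156))):
    d=arm.grab_frame(n);f=d["frame"];np.savez(n+"1.npz",**d); x.append(cv2.resize(f[c[1]-33:c[1]+33,c[0]-33:c[0]+33],(400,400),interpolation=2))
cv2.imwrite("pics/hov.png",np.hstack(x)[:,:,::-1])
s=arm.read_state();print(s["tcp_pos"],s["eef_rot"])
E
```

```text
time: 9.37
tcp_pos: [537.2, 133.6, 106.4]
eef_rot: [1.0, 0.001, -0.0, 0.0]
wrist_force: [0.3, 0.2, -0.2]
opening: 0.565
grip_force: 62.1
time: 10.2
tcp_pos: [537.6, 134.1, 60.2]
eef_rot: [1.0, 0.001, 0.0, -0.0]
wrist_force: [-0.0, 0.6, -0.9]
opening: 0.57
grip_force: 62.1
[537.53346165 134.04112095  59.97802332] [ 9.99999847e-01  5.27008719e-04  1.38472604e-04 -9.04559986e-05]
```

View pics/hov.png

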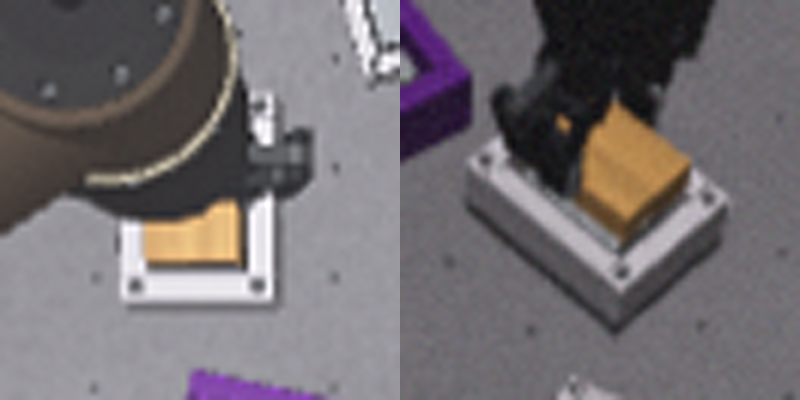

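The blank hovers over the pocket, and after allowing for parallax it looks centred in both views. Lowering gently past rim height.

```bash
python3 -m crank '[[0.0,-0.0005,0.003,0,0,0],[0,-0.0005,0.005,0,0,0],[0,-0.0005,0.007,0,0,0],[0,-0.0005,0.008,0,0,0],[0,-0.0005,0.009,0,0,0],[0,-0.0005,0.01,0,0,0],[0,-0.0005,0.0105,0,0,0],[0,-0.0005,0.011,0,0,0],[0,-0.0005,0.0115,0,0,0],[0,-0.0005,0.0115,0,0,0]]'; python3 st.py
```

```text
time: 11.13
tcp_pos: [537.5, 134.5, 48.2]
eef_rot: [1.0, 0.0, 0.0, -0.0]
wrist_force: [-0.9, -0.1, 0.1]
opening: 0.572
grip_force: 62.1
11.1333 [537.5 134.5  48.2] [-0.9 -0.1  0.1]
```

```bash
python3 -m crank '[[0,0,0.001,0,0,0],[0,0,0.002,0,0,0],[0,0,0.003,0,0,0],[0,0,0.0035,0,0,0],[0,0,0.004,0,0,0],[0,0,0.0045,0,0,0],[0,0,0.005,0,0,0],[0,0,0.005,0,0,0],[0,0,0.005,0,0,0],[0,0,0.005,0,0,0]]'; python3 st.py
```

```text
time: 11.97
tcp_pos: [537.5, 134.5, 43.3]
eef_rot: [1.0, 0.0, 0.0, -0.0]
wrist_force: [-0.5, -0.1, -0.6]
opening: 0.572
grip_force: 62.1
11.9667 [537.5 134.5  43.3] [-0.5 -0.1 -0.6]
```

```bash
python3 -m crank '[[0,0,0.0003,0,0,0],[0,0,0.0006,0,0,0],[0,0,0.0009,0,0,0],[0,0,0.001,0,0,0],[0,0,0.001,0,0,0],[0,0,0.001,0,0,0],[0,0,0.001,0,0,0],[0,0,0.001,0,0,0],[0,0,0.001,0,0,0],[0,0,0.001,0,0,0]]'; python3 st.py
```

```text
time: 12.8
tcp_pos: [537.5, 134.5, 42.3]
eef_rot: [1.0, 0.0, 0.0, -0.0]
wrist_force: [-1.4, -0.7, 1.9]
opening: 0.566
grip_force: 62.4
12.8 [537.5 134.5  42.3] [-1.4 -0.7  1.9]
```

Contact just starting, where expected. Release, rise and look.

```bash
python3 -m crank '[[0,0,0,0,0,0],[0,0,0,0,0,0],[0,0,0,0,0,0],[0,0,0,0,0,0],[0,0,0,0,0,0],[0,0,0,0,0,0],[0,0,0,0,0,0],[0,0,0,0,0,0],[0,0,0,0,0,0],[0,0,0,0,0,0]]' 1
python3 -m crank '[[0,0,-0.01,0,0,0],[0,0,-0.03,0,0,0],[0,0,-0.06,0,0,0],[0,0,-0.1,0,0,0],[0,-0.0,-0.13,0,0,0],[-0.0,-0,-0.13,0,0,0],[-0.0,-0.0,-0.13,0,0,0],[-0.0,-0.0,-0.13,0,0,0],[-0.0,-0.0,-0.13,0,0,0],[-0.0,-0.0,-0.13,0,0,0]]'
python3 - <<'E'
from h import *
x=[]
for n,c in(("top",(216,211)),("scene",(284,156))):
    d=arm.grab_frame(n);f=d["frame"];np.savez(n+"2.npz",**d); x.append(cv2.resize(f[c[1]-33:c[1]+33,c[0]-33:c[0]+33],(400,400),interpolation=2))
cv2.imwrite("pics/rel.png",np.hstack(x)[:,:,::-1])
s=arm.read_state();print(s["tcp_pos"],s["wrist_force"])
E
```

```text
time: 13.63
tcp_pos: [537.5, 134.5, 42.2]
eef_rot: [1.0, 0.0, 0.0, -0.0]
wrist_force: [0.4, 0.1, -0.9]
opening: 0.998
grip_force: 0.0
time: 14.47
tcp_pos: [536.9, 134.1, 171.3]
eef_rot: [1.0, 0.0, -0.001, 0.001]
wrist_force: [0.1, -0.2, 0.2]
opening: 1.002
grip_force: 0.0
[537.06844635 134.20156143 171.31541019] [ 0.35036574 -0.33678841 -0.22285369]
```

View pics/rel.png

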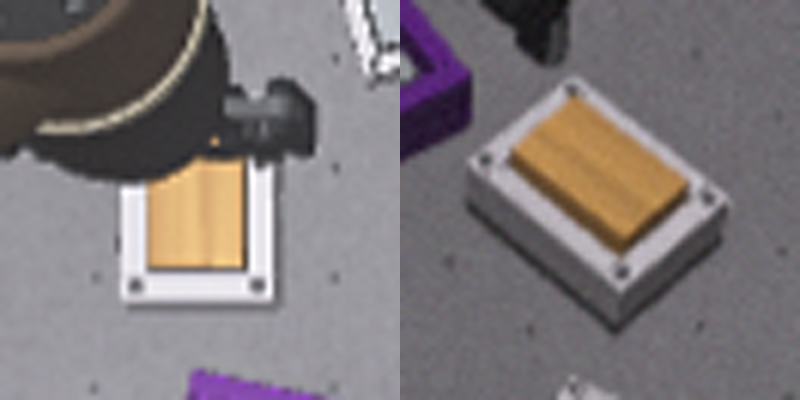

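The blank sits level in the pocket on the raised pusher, proud of the rim. Now shut the fingers and press.

```bash
python3 -m crank '[[0.0005,0,0,0,0,0],[0.0005,0,0,0,0,0],[0.0005,0,0.0,0,0,0],[0.0005,0,0.0,0,0,0],[0.0005,0,0.03,0,0,0],[0.0005,0,0.06,0,0,0],[0.0005,0,0.09,0,0,0],[0.0005,0,0.105,0,0,0],[0.0005,0,0.105,0,0,0],[0.0005,0,0.105,0,0,0]]' -1
python3 -m crank '[[0,0,0.003,0,0,0],[0,0,0.006,0,0,0],[0,0,0.009,0,0,0],[0,0,0.012,0,0,0],[0,0,0.015,0,0,0],[0,0,0.017,0,0,0],[0,0,0.019,0,0,0],[0,0,0.02,0,0,0],[0,0,0.02,0,0,0],[0,0,0.02,0,0,0]]'; python3 st.py
```

```text
time: 15.4
tcp_pos: [537.8, 134.2, 66.9]
eef_rot: [1.0, 0.001, -0.001, 0.001]
wrist_force: [0.4, -0.1, 0.5]
opening: 0.005
grip_force: 0.0
time: 16.23
tcp_pos: [538.6, 134.8, 47.7]
eef_rot: [1.0, 0.001, 0.001, -0.0]
wrist_force: [-0.1, 1.0, 5.1]
opening: 0.0
grip_force: 2.6
16.2333 [538.6 134.8  47.7] [-0.1  1.   5.1]
```

```bash
python3 -m crank '[[0,0,0.001,0,0,0],[0,0,0.002,0,0,0],[0,0,0.003,0,0,0],[0,0,0.004,0,0,0],[0,0,0.005,0,0,0],[0,0,0.006,0,0,0],[0,0,0.007,0,0,0],[0,0,0.0075,0,0,0],[0,0,0.0075,0,0,0],[0,0,0.0075,0,0,0]]'
python3 -m crank '[[0,0,0.0002,0,0,0],[0,0,0.0004,0,0,0],[0,0,0.0005,0,0,0],[0,0,0.0005,0,0,0],[0,0,0.0005,0,0,0],[0,0,0.0005,0,0,0],[0,0,0.0005,0,0,0],[0,0,0.0005,0,0,0],[0,0,0.0005,0,0,0],[0,0,0.0005,0,0,0]]'; python3 st.py
```

```text
time: 17.07
tcp_pos: [538.6, 134.8, 40.4]
eef_rot: [1.0, 0.001, 0.001, -0.0]
wrist_force: [-1.3, 0.9, 6.9]
opening: -0.003
grip_force: 3.6
time: 17.9
tcp_pos: [538.6, 134.8, 40.0]
eef_rot: [1.0, 0.001, 0.001, -0.0]
wrist_force: [-0.8, 1.6, 7.2]
opening: -0.001
grip_force: 3.8
17.9 [538.6 134.8  40. ] [-0.8  1.6  7.2]
```

```bash
python3 -m crank '[[0,0,0.0002,0,0,0],[0,0,0.0004,0,0,0],[0,0,0.0006,0,0,0],[0,0,0.0006,0,0,0],[0,0,0.0006,0,0,0],[0,0,0.0006,0,0,0],[0,0,0.0006,0,0,0],[0,0,0.0006,0,0,0],[0,0,0.0006,0,0,0],[0,0,0.0006,0,0,0]]'; python3 st.py
```

```text
time: 18.73
tcp_pos: [538.6, 134.8, 39.4]
eef_rot: [1.0, 0.001, 0.001, -0.0]
wrist_force: [-1.4, -0.1, 7.8]
opening: 0.003
grip_force: 4.1
18.7333 [538.6 134.8  39.4] [-1.4 -0.1  7.8]
```

```bash
python3 -m crank '[[0,0,0.0002,0,0,0],[0,0,0.0004,0,0,0],[0,0,0.0005,0,0,0],[0,0,0.0005,0,0,0],[0,0,0.0005,0,0,0],[0,0,0.0005,0,0,0],[0,0,0.0005,0,0,0],[0,0,0.0005,0,0,0],[0,0,0.0005,0,0,0],[0,0,0.0005,0,0,0]]'; python3 st.py
```

```text
time: 19.57
tcp_pos: [538.6, 134.8, 39.3]
eef_rot: [1.0, 0.001, 0.001, -0.0]
wrist_force: [-3.1, -0.1, 12.5]
opening: -0.001
grip_force: 6.2
19.5667 [538.6 134.8  39.3] [-3.1 -0.1 12.5]
```

Stop felt (12.5 N, no further travel). Lift slowly and look.

```bash
python3 -m crank '[[0,0,-0.001,0,0,0],[0,0,-0.002,0,0,0],[0,0,-0.003,0,0,0],[0,0,-0.004,0,0,0],[0,0,-0.006,0,0,0],[0,0,-0.008,0,0,0],[0,0,-0.01,0,0,0],[0,0,-0.01,0,0,0],[0,0,-0.01,0,0,0],[0,0,-0.01,0,0,0]]'
python3 -m crank '[[0,0,-0.03,0,0,0],[0,0,-0.06,0,0,0],[0,0,-0.1,0,0,0],[0,0,-0.12,0,0,0],[0,0,-0.12,0,0,0],[0,0,-0.12,0,0,0],[0,0,-0.12,0,0,0],[0,0,-0.12,0,0,0],[0,0,-0.12,0,0,0],[0,0,-0.12,0,0,0]]'
python3 - <<'E'
from h import *
x=[]
for n,c in(("top",(216,211)),("scene",(284,156))):
    d=arm.grab_frame(n);f=d["frame"]; x.append(cv2.resize(f[c[1]-33:c[1]+33,c[0]-33:c[0]+33],(400,400),interpolation=2))
cv2.imwrite("pics/fin.png",np.hstack(x)[:,:,::-1])
E
```

```text
time: 20.4
tcp_pos: [537.9, 134.4, 48.0]
eef_rot: [1.0, 0.0, -0.0, 0.0]
wrist_force: [0.6, 0.9, -0.0]
opening: 0.002
grip_force: 0.0
time: 21.23
tcp_pos: [537.6, 134.2, 167.1]
eef_rot: [1.0, 0.0, -0.001, 0.001]
wrist_force: [0.4, 0.6, -0.7]
opening: -0.005
grip_force: 0.0
```

View pics/fin.png

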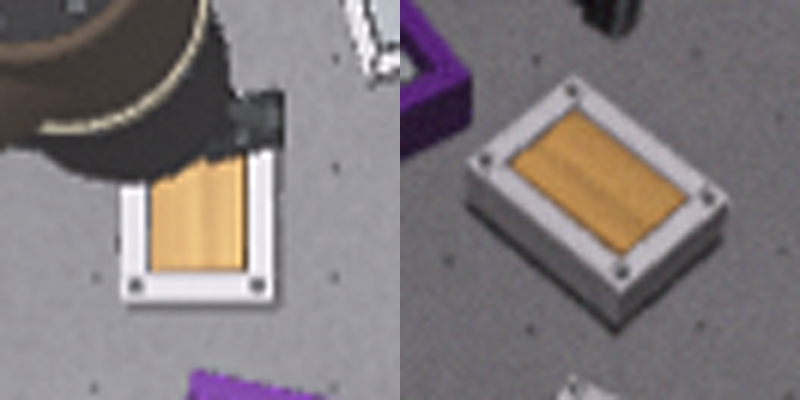

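The blank is latched, flush with the rim and level, with no force at z=48, so it did not spring back.

```bash
python3 -c "
from bench import arm
print(arm.sign_off())"
```

```text
the job is handed in; nothing more can be done
None
```

The blank is latched home in the nest, flush with the rim and released, and the job was handed in at about 21 s; the pusher was already up, and the highest force I read while pressing was 12.5 N.

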